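Shut the plant stall's drawers and seed box

ROBOT

A 7-joint arm with a two-finger parallel gripper is mounted at the origin on the work surface. World frame = base frame: x ahead of the robot, y to its left, z up, the work surface at z = 0. Lengths are in m, angles in rad, forces in N, time in s.
With the tool pointing down it reaches from about 0.35 to 0.9 m from the base axis. Payload 8.1 kg.
Tool frame: the origin (TCP) lies at the very end of the fingers, on their centre line; the grasp point (between the pads) lies 19 mm behind it; z points along the fingers, y is the line along which they close (so a half turn about z gives the same grasp; the last joint's range is limited). The gripper opens to 92 mm and grips with 3 to 60 N. Pads are 19 mm wide; open, the fingers measure 130 mm over their backs; the gripper's body (75 mm by 190 mm) begins 47 mm behind the grasp point.
Start: joints at [-1.387, 0.434, 0.025, 1.573, -0.012, 1.134, -0.075], TCP at [0.177, 0.599, 0.227] pointing down, gripper open.
Joint ranges: [-2.62, 2.62], [-0.44, 2.09], [-1.27, 1.32], [0.08, 2.57], [-1.32, 4.46], [0.12, 2], [-2.74, 2.74]. Speed limits (rad/s): [2.22, 2.22, 3.01, 3.01, 3.14, 3.14, 3.14].

INTERFACE

Orientations are given as a rotation vector (axis times angle).
In Python, from cell import observe, get_image, sign_off, find_in, trace, place_of gives the robot as it stands. The module is installed in compiled form; this text tells all that it offers.
- The arm moves only by the shell command python3 -m handwheel 'ROWS' [OPENING] [FORCE]. ROWS is JSON, a list of rows, each a list of 6 numbers: the shift along the tool's x, y, z each as a share of 0.02 m, from -1 to 1, then the turn, a rotation vector about the tool's x, y, z each as a share of 4 degrees, from -1 to 1. A call has 1 to 8 rows; each row shifts and turns the commanded pose from where the row before left it, along the tool's axes as they then stand; what a row does not reach is not made up. A row lasts 1/12 s, in which the tool goes at most 41.7 mm and 7.16 degrees, less where a joint would pass 70% of its speed; a pose out of reach is approached as far as the arm can. A call with a number of a shift or a turn outside -1 to 1 is refused whole. A call with a gripper value outside its range is refused whole. OPENING is the opening, from 0 (shut) to 1 (fully open), set as the call begins (- or left out, the last holds). The fingers move at their own pace and stop on an object; FORCE is the grip in N (left out, the last holds). Time passes only in rows, so rows that do not move let the fingers close. It gives the time, the measured TCP pose, the force, the opening and the grip force at its end, in the units of the state.
- observe(): the state, without advancing time (a new reading comes with each control period).
- get_image(name): name is "side" or "top" or "wrist"; returns a dict with "image" (384x512x3 uint8, red, green, blue), "fx", "fy", "cx", "cy" (pixels), "position" and "orientation" of the camera in the world. Camera axes: x right, y down, z forward; pixel columns grow to the right and rows downward; lengths in m; the calibration is good to about 2 mm. The wrist camera is an equidistant fisheye: a pixel r from the principal point sees the ray r / f radians off the axis. A picture is of the moment at which its call begins. There is no depth.
- sign_off(): hands the job in; it is judged then, once.
Trained networks look in the newest picture that a camera, given by its name, has taken for a name from the list of things; names that differ only in an ending like _2 or _b are one class to them, and where a whole thing is asked for, a point or a joint stands for the part that bears it (a point fixed in the world has none). Each returns a list of dicts, best first, with "score" (0 to 1); they miss things now and then, are a little off and sometimes report something else, mostly with a low value. They report only what shows in the picture. A call takes as long as a camera call.
- find_in(label, camera): "rect" ([centre column, centre row, width, height] as shares, 0 to 1, of the picture: columns of its width, rows of its height, round what is visible of it).
- trace(label, camera): "region" (384x512 bool, what is visible of it) and "rect" ([centre column, centre row, width, height] as shares, 0 to 1, of the picture: columns of its width, rows of its height, round what is visible of it).
- place_of(label, camera): "point" ([column, row] as shares, 0 to 1, of the picture: columns of its width, rows of its height: a listed point, or the origin of a listed thing).
The state is a dict: "clock": time; "joints": joint angles; "dq": joint speeds; "joint_efforts": joint torques, N m; "position": TCP position; "ee_rot": TCP orientation; "force": force on the tool from outside, world axes, zero at the start; "ft_torque": the same for the moment, N m; "width": opening from 0.0 (shut) to 1.0 (fully open); "gripper_force": force on a finger pad.
Only numpy, scipy, OpenCV 4.12 (cv2) and the standard library are available. Lean on these libraries where they do the work, as an engineer would, in place of code of your own. Each camera call takes 0.05 s, during which the arm holds its last target. There are 200 camera calls.

TASK

Close up the plant stall for the night: with the fingertips, push both open drawers of the low wooden chest fully home, and push the lid of the seed box over and down until it lies fully shut. Push only from outside: nothing is gripped or lifted, do not touch the insides of the drawers or the lid, and do not slam anything. The seed box stays where it stands, and the pots and other things on the bench are left alone.

Things in the scene. Friction and masses are not known exactly. Their poses are not given: they have to be found in the camera images.
- chest: low wooden chest, fixed to the table: 200 deep (x) x 280 wide (y) x 120 high, two drawers side by side. Origin on the table, 40 in FRONT of the front face and midway across it; x axis points square into the front (the way the drawers close), z up. From 90 behind the front face a black tiered stand with rows of little pots rises to 235 above the table; only pot_c stands on the top in front of it
- drawer_left (a joint): left-hand (chest +y) drawer: m it stands open; 0 = fully home, its front flush with the chest. 0.05 to 0.11 at the start, stop at 0.13. Slides along the chest's x; about 2 N friction, stays where left, no catch
- drawer_right (a joint): right-hand (chest -y) drawer, same
- front_left (a point): centre of the outer face of the left drawer's flat front (118 wide x 90 high, 60 above the table at its centre, a flush dark oval finger slot for looks). Moves with the drawer. 67 to the left of the chest's middle
- front_right (a point): same for the right drawer, 67 to the right of the chest's middle
- tray_left: inside of the left drawer (tray and the back of its 18 thick front, from 13 below the front's top edge), open at the top; not to be touched. Origin as the lower edge of the drawer's outer face
- tray_right: inside of the right drawer, same; not to be touched
- seedbox: loose open-topped wooden box with seed packets, 140 deep (x) x 180 wide (y) x 85 high, about 1.3 kg, just standing on the table. Origin: centre of the underside; the lid is hinged along its +x rim (the far side from the robot, when unturned)
- lid (a joint): angle of the box's lid: 0 = lying fully shut, 1.57 = upright, leaning back beyond that; 1.15 to 1.7 at the start, stop at 1.9. Stiff hinge (0.22 Nm), the lid stays at whatever angle it is left and must be pushed all the way down
- lid_hinge (a point): middle of the hinge line, at the box's rim: 85.5 above the table, 70 behind the box's centre; the hinge runs along the box's y
- lid_edge (a point): middle of the lid's free edge, on its outer face: 140 from the hinge along the lid and 11 (the lid's thickness) off its underside. Lid is 140 x 180 x 11
- lid_inside: the lid's inner face, up to 12 from its edges; not to be touched. Origin at the hinge
- pot_a: small terracotta pot with a succulent, 60 dia x 55 high, on the table in front of the chest's left (+y) corner. Bystander; origin: centre of the underside
- pot_b: small terracotta pot with a succulent, 60 dia x 60 high, on the table beside the seed box's left (+y) end. Bystander; origin: centre of the underside
- pot_c: tiny terracotta pot with a succulent, 44 dia x 42 high, on the chest's top, midway between the drawers, 60 behind the front face. Bystander; origin: centre of the underside
- saucers: stack of pale round plastic saucers, 90 dia x 45 high, on the left near the robot. Bystander; origin: centre of the underside
- can: plastic watering can, about 260 x 90 x 165 high, at the far right of the table. Bystander; origin: centre of the underside
- sprayer: spray bottle, 70 dia x 190 high, at the far left of the table. Bystander; origin: centre of the underside

How it is judged:
By the outcome, as a careful person would: the job done as asked, in the order asked, and still so for the second after the job is handed in, with the robot touching nothing.
It also fails if it takes over 58 s, if anything falls off the work surface, if the arm or the gripper's body presses on something with over 40 N, if the wrist force passes 120 N, or if a joint passes its speed limit or range.

## Working session

There is one attempt and no reset: what is moved stays moved. The work goes in short steps, Python scripts to look and compute and a shell command to move; the robot and the scene stay as the last step left them, time stands still between calls to the robot, and variables do not carry over. Pictures are saved under pics/ and viewed, at most 10 in all, crops included, and the job is handed in when it is done.

```bash
mkdir -p pics
cat > h.py <<'E'
import numpy as np, cv2
from scipy.spatial.transform import Rotation as R
from cell import *
def cam(n):
    d=get_image(n); o=np.array(d['orientation'],float)
    d['R']=o if o.shape==(3,3) else (R.from_rotvec(o).as_matrix() if o.size==3 else R.from_quat(o).as_matrix())
    d['p']=np.array(d['position']); return d
def ray(d,s,fish=False):
    u,v=s[0]*512,s[1]*384
    x=np.array([(u-d['cx'])/d['fx'],(v-d['cy'])/d['fy']])
    if fish:
        r=np.linalg.norm(x); c=np.r_[x/r*np.sin(r),np.cos(r)]
    else: c=np.r_[x,1]
    return d['R']@c
def atz(d,s,z):
    r=ray(d,s); return d['p']+r*(z-d['p'][2])/r[2]
def tri(a,sa,b,sb):
    A=[];bb=[]
    for d,s in((a,sa),(b,sb)):
        r=ray(d,s);r/=np.linalg.norm(r);P=np.eye(3)-np.outer(r,r);A.append(P);bb.append(P@d['p'])
    return np.linalg.lstsq(np.vstack(A),np.hstack(bb),rcond=None)[0]
E
python3 - <<'E'
from h import *
np.set_printoptions(precision=3,suppress=True)
t=cam('top');s=cam('side')
print(t['p'],t['orientation'],s['p'],s['orientation'],t['fx'],s['fx'])
cv2.imwrite('pics/t.png',t['image'][:,:,::-1]);cv2.imwrite('pics/s.png',s['image'][:,:,::-1])
for n,z in dict(chest=0,front_left=.06,front_right=.06,tray_left=None,tray_right=None,seedbox=0,lid_hinge=.0855,lid_edge=None,pot_a=0,pot_b=0,pot_c=.12,saucers=0,can=0,sprayer=0).items():
    a=place_of(n,'top');b=place_of(n,'side')
    print(n,end=' ')
    for l,d in((a,t),(b,s)):
        if l:
            print(np.round(np.array(l[0]['point'])*[512,384]),round(l[0]['score'],2),'' if z is None else atz(d,l[0]['point'],z),end=' | ')
    if a and b: print('tri',tri(t,a[0]['point'],s,b[0]['point']))
    else: print()
E
```

```text
[ 0.369 -0.004  1.396] [-2.202  2.139 -0.081] [0.184 1.186 0.88 ] [-0.352  2.649 -1.448] 360.97227797922056 403.87033251805315
chest [216. 175.] 0.83 [0.561 0.186 0.   ] | [217. 231.] 0.86 [ 0.561  0.179 -0.   ] | tri [0.559 0.185 0.005]
front_left [193. 177.] 0.63 [0.542 0.262 0.06 ] | [212. 232.] 0.93 [0.549 0.258 0.06 ] | tri [0.544 0.262 0.064]
front_right [229. 186.] 0.72 [0.514 0.127 0.06 ] | [231. 208.] 0.86 [0.532 0.119 0.06 ] | tri [0.521 0.128 0.067]
tray_left [198. 177.] 0.83  | [214. 246.] 0.89  | tri [ 0.548  0.254 -0.   ]
tray_right [230. 186.] 0.84  | [230. 221.] 0.68  | tri [0.526 0.129 0.011]
seedbox [329. 177.] 0.78 [ 0.567 -0.256  0.   ] | [254. 168.] 0.89 [ 0.546 -0.259  0.   ] | tri [ 0.556 -0.257  0.001]
lid_hinge [239. 145.] 0.56 [ 0.624 -0.284  0.086] | 
lid_edge [209. 141.] 0.72  | [241. 120.] 0.7  | tri [0.544 0.14  0.41 ]
pot_a [168. 184.] 0.8 [0.521 0.371 0.   ] | [228. 182.] 0.82 [ 0.62  -0.121  0.   ] | tri [0.486 0.295 0.28 ]
pot_b [168. 184.] 0.8 [0.521 0.371 0.   ] | [228. 182.] 0.82 [ 0.62  -0.121  0.   ] | tri [0.486 0.295 0.28 ]
pot_c [168. 184.] 0.8 [0.508 0.339 0.12 ] | [228. 182.] 0.82 [0.561 0.057 0.12 ] | tri [0.486 0.295 0.28 ]
saucers [161. 231.] 0.84 [0.337 0.388 0.   ] | [261. 293.] 0.97 [0.35  0.407 0.   ] | tri [ 0.345  0.393 -0.014]
can [412. 206.] 0.96 [ 0.462 -0.578  0.   ] | [287. 140.] 0.69 [ 0.465 -0.57   0.   ] | tri [ 0.464 -0.58  -0.005]
sprayer [131. 192.] 0.77 [0.487 0.512 0.   ] | [200. 319.] 0.88 [0.486 0.538 0.   ] | tri [ 0.491  0.521 -0.022]
```

View pics/t.png

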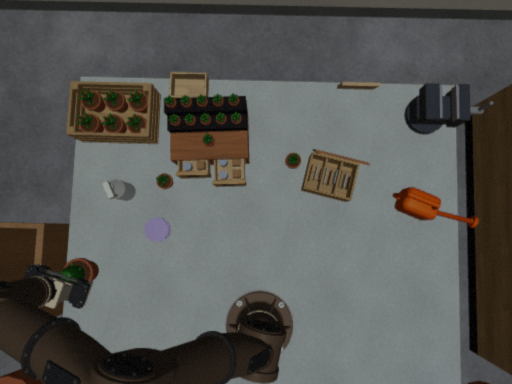

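View pics/s.png

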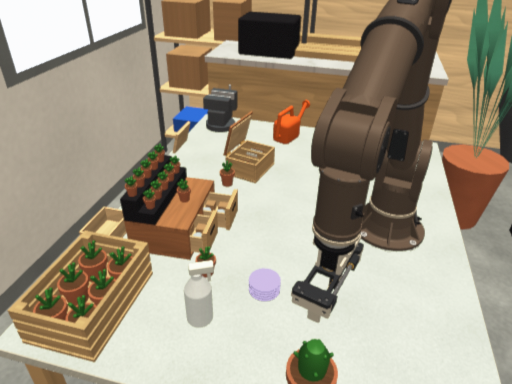

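The top view shows the chest near columns 170-248 with its front at row 160. The left drawer front is at row 177 and the right at row 186. The seed box is at (330,178), turned, with its lid near upright. I'll zoom in.

Run:
```python
import cv2,numpy as np
t=cv2.imread('pics/t.png');s=cv2.imread('pics/s.png')
c=lambda i,x,y,w,h,k:cv2.resize(i[y:y+h,x:x+w],None,fx=k,fy=k,interpolation=cv2.INTER_CUBIC)
a=np.vstack([c(t,155,135,130,60,6)[:, :780],c(t,270,140,110,70,3)[:,:330] if 0 else np.hstack([c(t,285,140,90,64,4),c(s,200,105,105,64,4)])])
cv2.imwrite('pics/z1.png',a[:600,:800]) if 0 else None
A=c(t,155,140,130,56,6);B=np.hstack([c(t,285,143,90,62,4),c(s,205,110,105,62,4)])
A=A[:,:780];print(A.shape,B.shape);B=B[:,:780]
cv2.imwrite('pics/z1.png',np.vstack([A,B]))
```

```text
(336, 780, 3) (248, 780, 3)
```

View pics/z1.png

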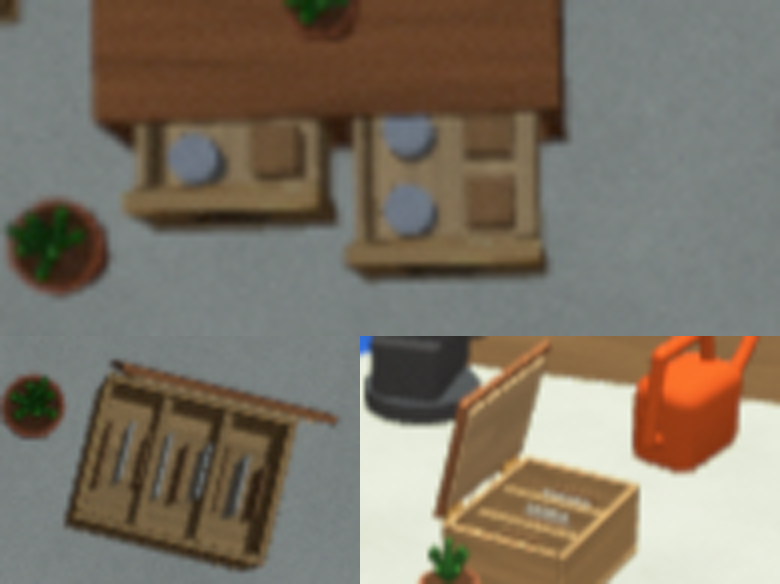

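Run:
```python
from h import *
np.set_printoptions(precision=3,suppress=True)
t=cam('top');s=cam('side')
f=lambda p,z:atz(t,(p[0]/512,p[1]/384),z)
for n,p,z in [('chL',(170.5,160),.12),('chR',(248.8,157.5),.12),('dL1',(175.8,175.5),.105),('dL2',(210,174.2),.105),('dR1',(212.8,184.5),.105),('dR2',(246.2,183),.105),('pa',(164.5,181.2),.055),('pb',(293,160),.06),('b nl',(301.8,190.3),.085),('b nr',(350.5,200.3),.085),('b fl',(311.8,154),.085),('b fr',(359.3,163.5),.085)]: print(n,f(p,z))
for a,b in [((313.3,150.3),(252,112.8)),((369.3,164),(252,112.8)),((313.3,150.3),(230,126))]:
    print('lid',tri(t,(a[0]/512,a[1]/384),s,(b[0]/512,b[1]/384)), f(a,.225))
o=observe();print(o['position'],R.from_rotvec(o['ee_rot']).as_matrix(),o['width'],o['clock'])
```

```text
chL [0.595 0.334 0.12 ]
chR [0.612 0.053 0.12 ]
dL1 [0.542 0.316 0.105]
dL2 [0.55  0.192 0.105]
dR1 [0.513 0.18  0.105]
dR2 [0.521 0.06  0.105]
pa [0.526 0.369 0.055]
pb [ 0.618 -0.11   0.06 ]
b nl [ 0.503 -0.143  0.085]
b nr [ 0.471 -0.32   0.085]
b fl [ 0.638 -0.177  0.085]
b fr [ 0.607 -0.351  0.085]
lid [ 0.57  -0.158  0.3  ] [ 0.622 -0.163  0.225]
lid [ 0.584 -0.35   0.213] [ 0.581 -0.347  0.225]
lid [ 0.621 -0.162  0.23 ] [ 0.622 -0.163  0.225]
[0.177 0.599 0.227] [[-0.959  0.283  0.   ]
 [ 0.283  0.959  0.   ]
 [-0.     0.    -1.   ]] 1.0005087672798392 1.6
```

```bash
python3 -m handwheel '[[-0.8,-0.5,0,0,0,-1],[-0.8,-0.6,0,0,0,-1],[-0.7,-0.6,0,0,0,-1],[-0.7,-0.7,0,0,0,-1],[-0.7,-0.8,0,0,0,-1],[-0.6,-0.8,0,0,0,0],[-0.6,-0.8,0,0,0,0],[-0.6,-0.8,0,0,0,0]]' 0 10
python3 -m handwheel '[[-0.6,-0.8,0,0,0,0],[-0.6,-0.8,0,0,0,0],[-0.6,-0.8,0,0,0,0],[-0.6,-0.8,0,0,0,0],[-0.6,-0.8,0,0,0,0],[-0.6,-0.8,0,0,0,0],[-0.6,-0.8,0,0,0,0],[-0.6,-0.8,0,0,0,0]]'
python3 -m handwheel '[[-0.4,-0.8,0,0,-1,0],[-0.3,-0.8,0,0,-1,0],[-0.2,-0.8,0,0,-1,0],[0,-0.4,0,0,-1,0],[0,0,0,0,-1,0],[0,0,0,0,0,0],[0,0,0,0,0,0]]'
cat > st.py <<'E'
from h import *
np.set_printoptions(precision=3,suppress=True)
o=observe();M=R.from_rotvec(o['ee_rot']).as_matrix()
print(o['clock'],o['position'],'F',np.array(o['force']),'w',o['width']);print(M)
import sys
if len(sys.argv)>3:
    g=np.array(list(map(float,sys.argv[1:4])));print('units to goal',M.T@(g-o['position'])/.02)
E
python3 st.py .49 .25 .2
```

```text
clock: 2.27
position: [0.2808, 0.4787, 0.2269]
ee_rot: [-0.098, 3.14, 0.0]
force: [0.6, -0.0, -0.8]
width: 0.472
gripper_force: 0.0
clock: 2.93
position: [0.3845, 0.3569, 0.2269]
ee_rot: [-0.098, 3.14, 0.0]
force: [0.1, 1.2, -0.6]
width: 0.005
gripper_force: 0.0
clock: 3.52
position: [0.4044, 0.3032, 0.2278]
ee_rot: [-0.09, 2.793, 0.016]
force: [-0.1, -0.3, -0.0]
width: 0.003
gripper_force: 0.0
3.5167 [0.404 0.303 0.228] F [-0.117 -0.259 -0.022] w 0.002760656456280121
[[-0.938 -0.065  0.34 ]
 [-0.061  0.998  0.022]
 [-0.341 -0.    -0.94 ]]
units to goal [-3.382 -2.93   2.705]
```

```bash
python3 -m handwheel '[[-0.1,-1,0.5,0,0,0],[-0.1,-1,1,0,0,0],[-0.1,-0.6,1,0,0,0],[-0.1,0,1,0,0,0],[-0.1,0,1,0,0,0],[-0.1,0,1,0,0,0],[0,0,1,0,0,0],[0,0,1,0,0,0]]'
python3 -m handwheel '[[0,0,1,0,0,0],[0,0,0.4,0,0,0],[0,0,0,0,0,0]]'
python3 st.py .51 .255 .065
```

```text
clock: 4.18
position: [0.4732, 0.2549, 0.0902]
ee_rot: [-0.085, 2.791, 0.015]
force: [-0.6, -0.1, -0.4]
width: 0.01
gripper_force: 0.0
clock: 4.43
position: [0.4815, 0.2547, 0.063]
ee_rot: [-0.086, 2.793, 0.011]
force: [-0.1, 0.2, 0.3]
width: 0.008
gripper_force: 0.0
4.4333 [0.481 0.255 0.063] F [-0.076  0.182  0.259] w 0.00801135145550266
[[-0.938 -0.061  0.34 ]
 [-0.058  0.998  0.018]
 [-0.34  -0.003 -0.94 ]]
units to goal [-1.373 -0.072  0.39 ]
```

```bash
python3 -m handwheel '[[-0.5,0,0.18,0,0,0],[-0.5,0,0.18,0,0,0],[-0.5,0,0.18,0,0,0],[-0.5,0,0.18,0,0,0],[-0.3,0,0.11,0,0,0],[-0.3,0,0.11,0,0,0],[-0.3,0,0.11,0,0,0],[-0.3,0,0.11,0,0,0]]'
python3 -m handwheel '[[-0.3,0,0.11,0,0,0],[-0.3,0,0.11,0,0,0],[-0.3,0,0.11,0,0,0],[-0.3,0,0.11,0,0,0],[0,0,0,0,0,0]]'
python3 st.py .591 .258 .065
```

```text
clock: 5.1
position: [0.5485, 0.2597, 0.0648]
ee_rot: [-0.087, 2.792, 0.015]
force: [-2.8, -0.8, 2.2]
width: 0.007
gripper_force: 1.3
clock: 5.52
position: [0.5756, 0.2613, 0.0648]
ee_rot: [-0.086, 2.79, 0.016]
force: [0.3, 0.5, 0.2]
width: 0.004
gripper_force: 0.0
5.5167 [0.576 0.261 0.065] F [0.322 0.53  0.239] w 0.003569715532893713
[[-0.938 -0.061  0.342]
 [-0.058  0.998  0.021]
 [-0.343  0.    -0.939]]
units to goal [-0.715 -0.211  0.248]
```

```bash
python3 -m handwheel '[[-0.2,0,0.07,0,0,0],[-0.2,0,0.07,0,0,0],[-0.15,0,0.05,0,0,0]]'
python3 -m handwheel '[[-0.1,0,0.04,0,0,0],[-0.1,0,0.04,0,0,0]]'
python3 -m handwheel '[[-0.1,0,0.04,0,0,0],[0,0,0,0,0,0]]'
python3 - <<'E'
from h import *
w=cam('wrist');cv2.imwrite('pics/w1.png',w['image'][:,:,::-1])
E
```

```text
clock: 5.77
position: [0.5857, 0.262, 0.0646]
ee_rot: [-0.087, 2.792, 0.015]
force: [-3.1, -0.5, 0.0]
width: 0.006
gripper_force: 1.1
clock: 5.93
position: [0.5899, 0.2622, 0.0645]
ee_rot: [-0.087, 2.792, 0.015]
force: [-2.8, -0.6, 1.5]
width: 0.003
gripper_force: 2.3
clock: 6.1
position: [0.5904, 0.2622, 0.064]
ee_rot: [-0.088, 2.794, 0.014]
force: [-10.4, -1.8, 6.2]
width: 0.005
gripper_force: 5.2
```

View pics/w1.png

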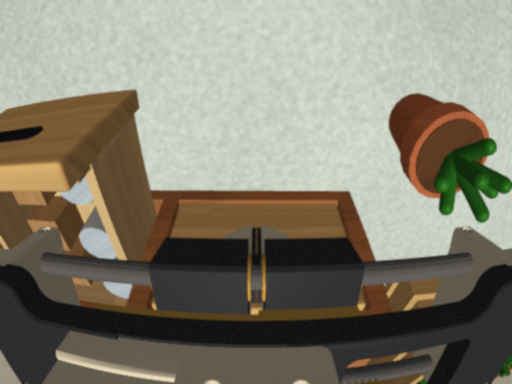

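Wrist view: the left drawer front sits flush with the chest at (255,200), and a hard stop of about 10 N was felt. The left drawer is home. Next is the right one.

```bash
python3 -m handwheel '[[0.5,0,-0.18,0,0,0],[0.94,0,-0.34,0,0,0],[0.94,0,-0.34,0,0,0],[0.94,0,-0.34,0,0,0],[0.94,0,-0.34,0,0,0],[0.94,0,-0.34,0,0,0],[0.7,0,-0.26,0,0,0],[0,-0.8,0,0,0,0]]'
python3 -m handwheel '[[0,-1,0,0,0,0],[0,-1,0,0,0,0],[0,-1,0,0,0,0],[0,-1,0,0,0,0],[0,-1,0,0,0,0],[0,-1,0,0,0,0],[0,0,0,0,0,0]]'
python3 st.py .49 .12 .065
```

```text
clock: 6.82
position: [0.4646, 0.2424, 0.0644]
ee_rot: [-0.096, 2.791, 0.02]
force: [-0.3, 0.5, 0.6]
width: 0.004
gripper_force: 0.0
clock: 7.4
position: [0.4749, 0.1144, 0.0646]
ee_rot: [-0.079, 2.792, 0.012]
force: [-1.3, 0.3, 0.3]
width: 0.008
gripper_force: 0.0
7.4 [0.475 0.114 0.065] F [-1.267  0.323  0.283] w 0.008123242173994644
[[-0.938 -0.057  0.341]
 [-0.054  0.998  0.018]
 [-0.342 -0.001 -0.94 ]]
units to goal [-0.73   0.236  0.242]
```

```bash
python3 -m handwheel '[[-0.4,0,0.145,0,0,0],[-0.4,0,0.145,0,0,0],[-0.3,0.1,0.11,0,0,0],[-0.3,0.1,0.11,0,0,0],[-0.3,0,0.11,0,0,0],[-0.3,0,0.11,0,0,0],[-0.3,0,0.11,0,0,0],[-0.3,0,0.11,0,0,0]]'
python3 -m handwheel '[[-0.3,0,0.11,0,0,0],[-0.3,0,0.11,0,0,0],[-0.3,0,0.11,0,0,0],[-0.3,0,0.11,0,0,0],[-0.3,0,0.11,0,0,0],[-0.3,0,0.11,0,0,0],[-0.3,0,0.11,0,0,0]]'
python3 -m handwheel '[[-0.2,0,0.07,0,0,0],[-0.2,0,0.07,0,0,0],[-0.15,0,0.05,0,0,0]]'
python3 st.py .598 .127 .065
```

```text
clock: 8.07
position: [0.5304, 0.1268, 0.0642]
ee_rot: [-0.088, 2.792, 0.016]
force: [-2.9, 2.1, 0.3]
width: 0.002
gripper_force: 1.3
clock: 8.65
position: [0.5755, 0.1291, 0.0642]
ee_rot: [-0.087, 2.791, 0.015]
force: [-3.3, 1.9, 0.4]
width: 0.006
gripper_force: 1.3
clock: 8.9
position: [0.5869, 0.1297, 0.0643]
ee_rot: [-0.086, 2.792, 0.015]
force: [-3.0, 1.7, -1.4]
width: 0.008
gripper_force: 1.1
8.9 [0.587 0.13  0.064] F [-3.018  1.728 -1.429] w 0.008193183239265309
[[-0.938 -0.062  0.341]
 [-0.058  0.998  0.021]
 [-0.342 -0.    -0.94 ]]
units to goal [-0.525 -0.168  0.155]
```

```bash
python3 -m handwheel '[[-0.15,0,0.055,0,0,0],[-0.15,0,0.055,0,0,0]]'
python3 -m handwheel '[[-0.1,0,0.04,0,0,0],[-0.1,0,0.04,0,0,0]]'
python3 -m handwheel '[[-0.1,0,0.04,0,0,0],[0,0,0,0,0,0]]'
```

```text
clock: 9.07
position: [0.593, 0.13, 0.0643]
ee_rot: [-0.087, 2.792, 0.015]
force: [-2.2, 0.7, -0.2]
width: 0.002
gripper_force: 1.2
clock: 9.23
position: [0.5973, 0.1304, 0.0643]
ee_rot: [-0.087, 2.791, 0.015]
force: [-2.8, 0.9, 0.1]
width: 0.004
gripper_force: 1.1
clock: 9.4
position: [0.598, 0.1304, 0.0638]
ee_rot: [-0.087, 2.794, 0.014]
force: [-9.5, -0.2, 5.8]
width: 0.006
gripper_force: 4.7
```

The right drawer is home too, with the stop at x=0.598 as predicted. Now I back off, rise, straighten and turn towards the box.

```bash
python3 -m handwheel '[[0.5,0,-0.18,0,0,0],[0.94,0,-0.34,0,0,0],[0.94,0,-0.34,0,0,0],[0.94,0,-0.34,0,0,0],[-0.34,0,-0.94,0,0,0],[-0.34,0,-0.94,0,0,0],[-0.34,-0.5,-0.94,0,0,0],[-0.34,-0.8,-0.94,0,0,0]]'
python3 -m handwheel '[[-0.34,-1,-0.94,0,1,0],[-0.28,-1,-0.96,0,1,0],[-0.2,-1,-0.97,0,1,0],[-0.14,-1,-1,0,1,0],[-0.07,-1,-1,0,1,0],[0,-1,-1,0,0,1],[0,-1,-1,0,0,1],[0,-1,-0.6,0,0,1]]'
python3 -m handwheel '[[0,-1,0,0,0,0.9],[0,-0.5,0,0,0,0],[0,0,0,0,0,0]]'
python3 st.py .662 -.271 .30
python3 - <<'E'
from h import *
t=cam('top');s=cam('side')
c=lambda i,x,y,w,h,k:cv2.resize(i[y:y+h,x:x+w,::-1],None,fx=k,fy=k,interpolation=cv2.INTER_CUBIC)
cv2.imwrite('pics/z2.png',np.hstack([c(t['image'],155,130,230,90,1.7),c(s['image'],110,90,230,90,1.7)]) if 0 else np.vstack([c(t['image'],155,130,230,90,3.3),c(s['image'],110,95,230,90,3.3)]))
E
```

```text
clock: 10.07
position: [0.5308, 0.1019, 0.1456]
ee_rot: [-0.091, 2.79, 0.017]
force: [-0.6, 0.3, 0.5]
width: 0.006
gripper_force: 0.0
clock: 10.73
position: [0.5374, -0.0611, 0.2984]
ee_rot: [0.238, 3.129, 0.0]
force: [0.4, 0.4, -0.3]
width: 0.006
gripper_force: 0.0
clock: 10.98
position: [0.53, -0.0921, 0.2953]
ee_rot: [-0.333, -3.123, 0.002]
force: [-0.4, -0.6, -0.8]
width: 0.003
gripper_force: 0.0
10.9833 [ 0.53  -0.092  0.295] F [-0.421 -0.597 -0.797] w 0.00267544306850488
[[-0.977  0.211 -0.001]
 [ 0.211  0.977 -0.001]
 [ 0.001 -0.001 -1.   ]]
units to goal [-8.34  -7.352 -0.234]
```

View pics/z2.png

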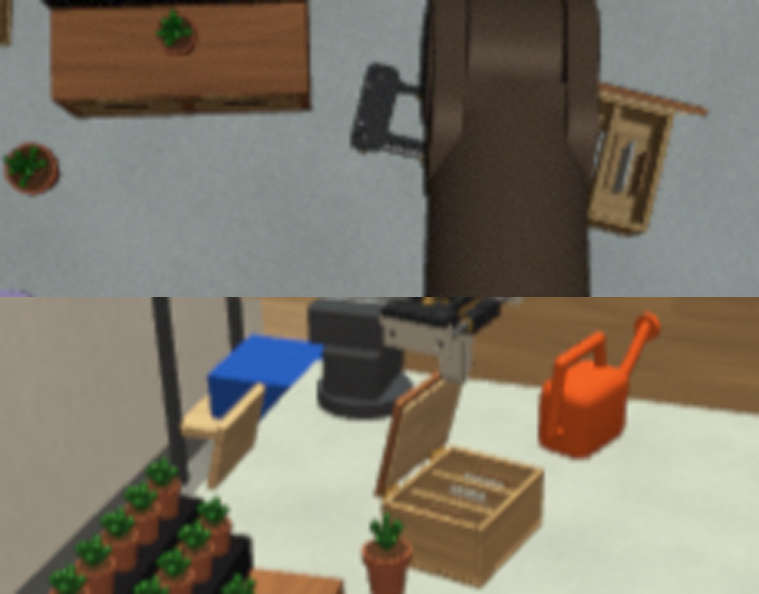

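Both drawers are shut flush (rows 105-110 in the zoom). The box and lid are unmoved.

```bash
python3 -m handwheel '[[-1,-0.9,0,0,0,0],[-1,-0.9,0,0,0,0],[-1,-0.9,0,0,0,0],[-1,-0.9,0,0,0,0],[-1,-0.9,0,0,0,0],[-1,-0.9,0,0,0,0],[-1,-0.9,0,0,0,0],[-1,-0.9,0,0,0,0]]'
python3 -m handwheel '[[-0.6,0,0,0,0,0],[0,0,0,0,0,0],[0,0,0,0,0,0]]'
python3 st.py .662 -.271 .195
python3 - <<'E'
from h import *
s=cam('side');w=cam('wrist')
c=lambda i,x,y,w,h,k:cv2.resize(i[y:y+h,x:x+w,::-1],None,fx=k,fy=k,interpolation=cv2.INTER_CUBIC)
cv2.imwrite('pics/z3.png',np.hstack([c(s['image'],200,70,130,128,3),c(w['image'],0,0,512,384,.8)[:384] if 0 else cv2.copyMakeBorder(c(w['image'],0,0,512,384,.78),0,384-300,0,0,cv2.BORDER_CONSTANT)[:384]]))
E
```

```text
clock: 11.75
position: [0.6586, -0.2619, 0.2949]
ee_rot: [-0.323, -3.124, -0.003]
force: [0.2, -0.1, 0.6]
width: 0.008
gripper_force: 0.0
clock: 12.0
position: [0.6697, -0.2635, 0.2944]
ee_rot: [-0.324, -3.123, -0.003]
force: [0.1, 0.3, -0.5]
width: 0.001
gripper_force: 0.0
12.0 [ 0.67  -0.263  0.294] F [ 0.137  0.256 -0.468] w 0.001294226091157986
[[-0.979  0.206 -0.002]
 [ 0.206  0.979  0.002]
 [ 0.002  0.002 -1.   ]]
units to goal [ 0.287 -0.457  4.971]
```

View pics/z3.png

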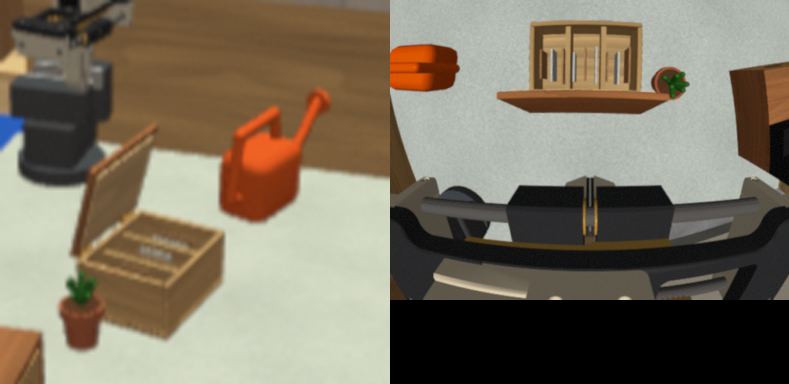

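The wrist view shows the lid's outer face (columns 500-680 of the crop) parallel and centred in front of the fingers, which are behind it. I lower the tool and then push gently.

```bash
python3 -m handwheel '[[0,-0.2,1,0,0,0],[0,-0.2,1,0,0,0],[0,0,1,0,0,0],[0,0,1,0,0,0],[0,0,0.9,0,0,0],[0.4,0,0,0,0,0],[0.4,0,0,0,0,0]]'
python3 -m handwheel '[[0.4,0,0,0,0,0],[0.3,0,0,0,0,0],[0.3,0,0,0,0,0],[0.3,0,0,0,0,0]]'
python3 -m handwheel '[[0.3,0,0,0,0,0],[0.3,0,0,0,0,0],[0.3,0,0,0,0,0]]'
python3 st.py .602 -.255 .195
```

```text
clock: 12.68
position: [0.6506, -0.2688, 0.1977]
ee_rot: [-0.327, -3.123, -0.001]
force: [0.1, -0.2, -0.1]
width: 0.007
gripper_force: 0.0
clock: 13.02
position: [0.6261, -0.2648, 0.1994]
ee_rot: [0.329, 3.122, -0.001]
force: [0.5, -0.9, 0.3]
width: 0.005
gripper_force: 0.0
clock: 13.27
position: [0.6088, -0.261, 0.1984]
ee_rot: [0.329, 3.123, -0.0]
force: [2.2, -0.9, -0.9]
width: 0.004
gripper_force: 0.9
13.2667 [ 0.609 -0.261  0.198] F [ 2.189 -0.867 -0.851] w 0.003664207425275827
[[-0.978  0.208  0.001]
 [ 0.208  0.978 -0.   ]
 [-0.001  0.    -1.   ]]
units to goal [0.394 0.222 0.168]
```

```bash
python3 -m handwheel '[[0.35,0,0.12,0,0,0],[0.35,0,0.12,0,0,0],[0.35,0,0.12,0,0,0],[0.35,0,0.12,0,0,0]]'
python3 -m handwheel '[[0.32,0,0.21,0,0,0],[0.32,0,0.21,0,0,0],[0.32,0,0.21,0,0,0]]'
python3 -m handwheel '[[0.27,0,0.27,0,0,0],[0.27,0,0.27,0,0,0],[0.27,0,0.27,0,0,0]]'
python3 - <<'E'
from h import *
s=cam('side');w=cam('wrist')
c=lambda i,x,y,w,h,k:cv2.resize(i[y:y+h,x:x+w,::-1],None,fx=k,fy=k,interpolation=cv2.INTER_CUBIC)
cv2.imwrite('pics/z4.png',np.hstack([c(s['image'],200,70,130,100,3),cv2.resize(w['image'][:,:,::-1],(400,300))]))
E
```

```text
clock: 13.6
position: [0.5807, -0.255, 0.1881]
ee_rot: [-0.329, -3.124, -0.0]
force: [1.8, -0.3, -0.2]
width: 0.004
gripper_force: 0.8
clock: 13.85
position: [0.5619, -0.251, 0.1753]
ee_rot: [-0.329, -3.124, -0.0]
force: [1.5, 0.0, 0.5]
width: 0.007
gripper_force: 0.7
clock: 14.1
position: [0.5462, -0.2476, 0.159]
ee_rot: [-0.329, -3.124, -0.0]
force: [0.7, 0.3, 0.9]
width: 0.003
gripper_force: 0.6
```

View pics/z4.png

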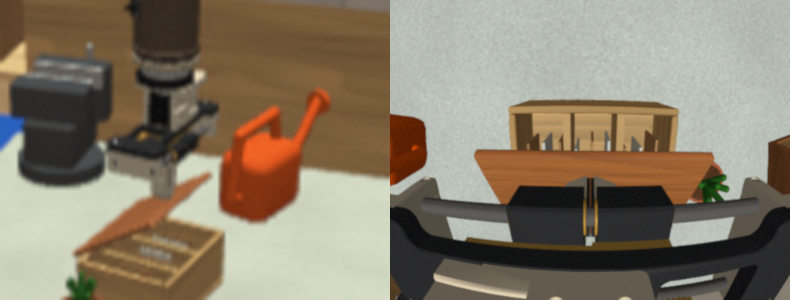

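The lid is following: it is down to about 0.6 rad, with the fingertips on its outer face and the box in place.

```bash
python3 -m handwheel '[[0.22,0,0.32,0,0,0],[0.22,0,0.32,0,0,0],[0.22,0,0.32,0,0,0]]'
python3 -m handwheel '[[0.15,0,0.35,0,0,0],[0.15,0,0.35,0,0,0],[0.15,0,0.35,0,0,0]]'
python3 -m handwheel '[[0.05,0,0.25,0,0,0],[0.05,0,0.25,0,0,0]]'
python3 -m handwheel '[[0.05,0,0.2,0,0,0],[0.05,0,0.2,0,0,0]]'
python3 st.py
```

```text
clock: 14.45
position: [0.5338, -0.2451, 0.1399]
ee_rot: [0.329, 3.124, -0.0]
force: [0.8, -0.7, 0.3]
width: 0.006
gripper_force: 0.6
clock: 14.7
position: [0.5247, -0.2431, 0.1186]
ee_rot: [-0.329, -3.124, -0.0]
force: [1.4, 0.2, 1.0]
width: 0.007
gripper_force: 0.5
clock: 14.87
position: [0.5225, -0.2426, 0.1086]
ee_rot: [-0.329, -3.123, -0.0]
force: [-0.9, 0.2, 1.3]
width: 0.008
gripper_force: 0.5
clock: 15.03
position: [0.5212, -0.2423, 0.101]
ee_rot: [0.329, 3.124, 0.0]
force: [0.9, -0.7, 1.7]
width: 0.008
gripper_force: 0.4
15.0333 [ 0.521 -0.242  0.101] F [ 0.874 -0.686  1.701] w 0.007810405165233679
[[-0.978  0.208  0.   ]
 [ 0.208  0.978  0.   ]
 [ 0.     0.    -1.   ]]
```

Shut height is about z=0.0965, so I go on gently to the stop.

```bash
python3 -m handwheel '[[0,0,0.12,0,0,0],[0,0,0.1,0,0,0]]'
python3 -m handwheel '[[0,0,0.1,0,0,0],[0,0,0,0,0,0]]'
python3 -m handwheel '[[0,0,0.1,0,0,0],[0,0,0,0,0,0]]'
```

```text
clock: 15.2
position: [0.521, -0.2423, 0.0967]
ee_rot: [-0.329, -3.124, -0.0]
force: [-1.7, 0.7, 10.1]
width: 0.008
gripper_force: 6.0
clock: 15.37
position: [0.521, -0.2423, 0.0966]
ee_rot: [0.33, 3.124, -0.0]
force: [-6.4, 2.4, 17.8]
width: 0.004
gripper_force: 8.9
clock: 15.53
position: [0.5211, -0.2424, 0.0963]
ee_rot: [0.33, 3.123, -0.001]
force: [-13.0, 4.4, 36.5]
width: 0.007
gripper_force: 18.3
```

The lid is on its stop. I lift straight up and check.

```bash
python3 -m handwheel '[[0,0,-0.2,0,0,0],[0,0,-0.4,0,0,0],[0,0,-1,0,0,0],[0,0,-1,0,0,0],[0,0,-1,0,0,0],[0,0,-1,0,0,0],[0.5,0,-1,0,0,0],[1,0,-1,0,0,0]]'
python3 -m handwheel '[[1,0,-1,0,0,0],[1,0,-0.5,0,0,0],[1,0,0,0,0,0],[1,0,0,0,0,0],[0.5,0,0,0,0,0],[0,0,0,0,0,0],[0,0,0,0,0,0]]'
python3 - <<'E'
from h import *
t=cam('top');s=cam('side')
c=lambda i,x,y,w,h,k:cv2.resize(i[y:y+h,x:x+w,::-1],None,fx=k,fy=k,interpolation=cv2.INTER_CUBIC)
cv2.imwrite('pics/z5.png',np.vstack([c(t['image'],155,130,230,90,3.3),c(s['image'],110,110,230,90,3.3)]))
E
```

```text
clock: 16.2
position: [0.4932, -0.236, 0.2261]
ee_rot: [0.328, 3.123, 0.0]
force: [-0.2, 1.0, 0.3]
width: 0.004
gripper_force: 0.0
clock: 16.78
position: [0.4043, -0.2175, 0.2554]
ee_rot: [0.33, 3.123, -0.0]
force: [1.7, -0.3, 0.3]
width: 0.003
gripper_force: 0.0
```

View pics/z5.png

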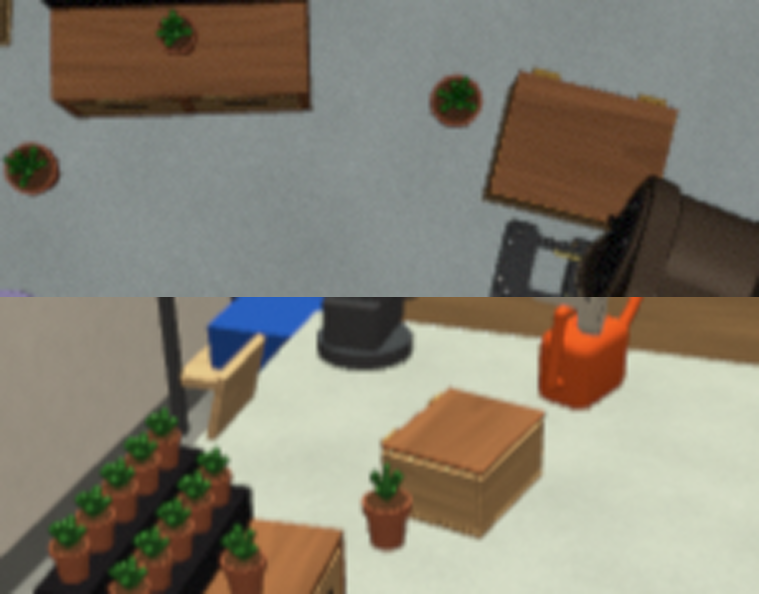

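The lid lies flat on the box at (590,145), both drawers are flush, the pots are where they were, and the gripper is clear.

```bash
python3 -c "
from cell import *
print(sign_off())"
```

```text
the job is handed in; nothing more can be done
None
```

Both drawers were pushed home to their stops and then the seed-box lid was pushed fully shut; the last pictures show the box and pots where they stood, and the job is handed in at about 17 s on the robot's clock.

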